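Sort two caps on the thread gauge

ROBOT

A 6-joint arm with a two-finger parallel gripper is mounted at the origin on a cart in front of the work surface, level with it; the furniture and walls round the work are solid. World frame = base frame: x ahead of the robot, y to its left, z up, the work surface at z = 0. Lengths are in m, angles in rad, forces in N, time in s.
With the tool pointing down it reaches from about 0.35 to 0.85 m from the base axis. Payload 8.1 kg.
Tool frame: the origin (TCP) lies on the mounting face of the last link; the fingertips stand 186 mm ahead of it and the grasp point (between the pads) lies 167 mm ahead of it; z points along the fingers, y is the line along which they close (so a half turn about z gives the same grasp; the last joint's range is limited). The gripper opens to 93 mm and grips with 3 to 60 N. Pads are 15 mm wide; open, the fingers measure 128 mm over their backs; the gripper's body (75 mm by 188 mm) begins 65 mm behind the grasp point.
Start: joints at [1.076, 0.13, 1.488, -0, 1.523, -0.085], TCP at [0.239, 0.55, 0.405] pointing down, gripper open.
Joint ranges: [-2.96, 2.96], [-0.89, 2.26], [0.02, 2.5], [-1.34, 4.48], [0, 2.73], [-2.66, 2.66]. Speed limits (rad/s): [2.39, 2.39, 2.79, 3.14, 3.14, 3.14].

INTERFACE

Orientations are given as a rotation vector (axis times angle).
In Python, from plant import * gives the robot as it stands. The module is installed in compiled form; this text tells all that it offers.
- The arm moves only by the tool arm_command, never from a script. Its argument "increments" is a list of rows, each a list of 6 numbers: the shift along the tool's x, y, z in units of 0.2 m (1.0 is 0.2 m), then the turn, a rotation vector about the tool's x, y, z in units of pi rad (1.0 is pi rad). A call has exactly 5 rows; each row is the pose to reach, as a shift and turn from the pose commanded when the call began, along the tool's axes at that moment, turning the shorter way round; what a row does not reach only later rows make up. A row lasts 1/8 s, in which the tool goes at most 62.5 mm and 10.7 degrees, less where a joint would pass 70% of its speed; a pose out of reach is approached as far as the arm can. A call with a number of a shift or a turn outside -1 to 1 is refused whole. A call with a gripper value outside its range is refused whole. "fingers" is the closure, from -1 (fully open) to 1 (shut), set as the call begins (left out, the last holds). The fingers move at their own pace and stop on an object; "force" is the grip in N (left out, the last holds). Time passes only in rows, so rows that repeat a pose let the fingers close, or fill a call up. It gives the time, the measured TCP pose, the force, the opening and the grip force at its end, in the units of the state.
- read_state(): the state, without advancing time (a new reading comes with each control period).
- read_camera(name): name is "scene" or "top" or "wrist"; returns a dict with "image" (420x560x3 uint8, red, green, blue), "fx", "fy", "cx", "cy" (pixels), "k1" (the pictures are not rectified: a ray, as slopes to the right and down, at radius r is drawn at 1 + k1 r^2 times it, then the intrinsics apply), "T" (4x4, takes a point from camera to world coordinates). Camera axes: x right, y down, z forward; pixel columns grow to the right and rows downward; lengths in m; the calibration is good to about 2 mm. A picture is of the moment at which its call begins. There is no depth.
- close_job(): hands the job in; it is judged then, once.
The state is a dict: "t": time; "q": joint angles; "dq": joint speeds; "joint_torque": joint torques, N m; "tool_pos": TCP position; "orientation": TCP orientation; "force": force on the tool from outside, world axes, zero at the start; "wrist_torque": the same for the moment, N m; "opening": finger opening in m; "gripper_force": force on a finger pad.
Only numpy, scipy, OpenCV 4.12 (cv2) and the standard library are available. Lean on these libraries where they do the work, as an engineer would, in place of code of your own. Each camera call takes 0.05 s, during which the arm holds its last target. There are 200 camera calls.

TASK

One of the two blue sample caps is good and the other is faulty, though they look alike: find out which with the steel thread gauge. Leave the good cap screwed fully home on the gauge, and set the faulty one, which stops short of the gauge's shoulder, down upright in the red reject tray. Do not disturb the other things on the worktop.

Things in the scene. Friction and masses are not known exactly. Their poses are not given: they have to be found in the camera images.
- gauge: Fixed steel thread plug gauge: dark foot 92 mm across, 16 mm high; column 62 mm across up to a flat shoulder 30 mm above the worktop; on it a bright threaded plug, 49 mm across the crests, 34 mm tall, tapered tip. Origin: centre of the underside, z up. Four white marks on the foot lie along the + and - x and y axes. Right-hand thread, four starts, about 2.5 mm of up-and-down play.
- gauge_seat (a point): Centre of the gauge's shoulder (axes as the gauge). Turned clockwise seen from above, a cap travels down 50 mm a turn (8.0 mm per rad); it does not sink by itself: the hand must follow it, also up when unscrewing. Fully home = its rim sits on the shoulder (a hard stop). The faulty cap stops firmly with its rim about 5.5 mm above the shoulder.
- gauge_tip (a point): Centre of the plug's flat tip, 34 mm above the shoulder. A cap lowered over it with white marks in line with the foot's marks drops in until its rim is about 9.5 mm above the shoulder; from there a good cap comes home in about 70 degrees clockwise. At another angle it rests up to 3 mm lower or 9.5 mm higher, with that much less or more turning to do.
- cap_1_mid (a point): One of two blue caps alike outside, 60 mm across (16 flat facets), 44 mm tall, closed on top, open below, 80 to 140 g with a captive disc inside; stands open side down. Point: on its axis, 22 mm above the rim, z up. Four white marks on the top lie along + and - x and y; facets are centred on these axes and every 22.5 degrees. In one cap, either one, the hidden disc is too thick.
- reject_tray: Fixed red open tray, 130 x 130 mm outside, 122 x 122 mm inside, 16 mm high, floor about 4 mm thick; origin under its centre, on the worktop, x and y along its sides.
- cap_2_mid (a point): The other blue cap; as cap_1_mid.
- pipette_bulb: Red rubber pipette bulb, 53 mm across, 76 mm tall, a bystander; origin at the centre of its underside.
- fuse_box: Small white and blue carton, 36 x 62 x 22 mm, a bystander; origin at the centre of its underside.
- probe_meter: Olive hand thermometer, 129 x 64 x 23 mm, lying flat, a bystander; origin at the centre of its underside.

How it is judged:
By the outcome, as a careful person would: the job done as asked, in the order asked, and still so for the second after the job is handed in, with the robot touching nothing.
It also fails if it takes over 67 s, if anything falls off the work surface, if the arm or the gripper's body presses on something with over 40 N, if the wrist force passes 120 N, or if a joint passes its speed limit or range.

## Working session

There is one attempt and no reset: what is moved stays moved. The work goes in short steps, Python scripts to look and compute and a tool call to move; the robot and the scene stay as the last step left them, time stands still between calls to the robot, and variables do not carry over. Pictures are saved under pics/ and viewed, at most 10 in all, crops included, and the job is handed in when it is done.

Besides the shell and the picture viewer there is one more tool, called after ">>>" in YAML: its name, and indented under it one key for each argument. arm_command: Moves the arm, as the interface text tells. Shifts and turns lie within -1 to 1; 1 stands for 0.2 m of shift or pi rad of turn. Its arguments: {"type":"object","properties":{"increments":{"type":"array","items":{"type":"array","items":{"type":"number","minimum":-1,"maximum":1}}},"fingers":{"type":"number"},"force":{"type":"number"}},"required":["increments"]}

```bash
mkdir -p pics; cat > h.py <<'E'
from plant import *
import numpy as np, cv2
from scipy.spatial.transform import Rotation as R
def ray(c,u,v):
    p=cv2.undistortPoints(np.array([[[u,v]]],float),np.array([[c['fx'],0,c['cx']],[0,c['fy'],c['cy']],[0,0,1]]),np.array([c['k1'],0,0,0,0.]))[0,0]
    d=c['T'][:3,:3]@np.array([p[0],p[1],1]); return c['T'][:3,3],d
def plane(c,u,v,z):
    o,d=ray(c,u,v); return (o+d*(z-o[2])/d[2])
def proj(c,P):
    q=np.linalg.inv(c['T'])@np.r_[P,1]; x,y=q[:2]/q[2]; s=1+c['k1']*(x*x+y*y)
    return np.array([c['fx']*x*s+c['cx'],c['fy']*y*s+c['cy']])
def save(c,n): cv2.imwrite('pics/'+n+'.png',c['image'][:,:,::-1])
E
python3 - <<'E'
from h import *
import pickle
for n in ['scene','top','wrist']:
    c=read_camera(n); save(c,n+'0'); pickle.dump(c,open(n+'.pkl','wb')); print(n,c['fx'],c['k1'],c['T'].round(3).tolist())
a=cv2.hconcat([cv2.imread('pics/%s0.png'%n) for n in ['scene','top']])
s=read_state(); print(s)
E
```

```text
scene 434.43164133366 0.020216703490959137 [[0.754, -0.291, 0.588, -0.139], [-0.657, -0.325, 0.681, -0.808], [-0.007, -0.9, -0.436, 0.613], [0.0, 0.0, 0.0, 1.0]]
top 510.4391837181347 -0.022207285919454957 [[-0.4, -0.861, 0.316, 0.116], [-0.917, 0.373, -0.144, 0.187], [0.006, -0.347, -0.938, 1.434], [0.0, 0.0, 0.0, 1.0]]
wrist 317.6444664515106 -0.0535829009811252 [[0.399, 0.889, 0.223, 0.177], [0.917, -0.387, -0.098, 0.578], [-0.001, 0.244, -0.97, 0.384], [0.0, 0.0, 0.0, 1.0]]
{'t': 0.15, 'q': array([ 1.07563370e+00,  1.30957025e-01,  1.48904675e+00,  2.34757468e-05,
        1.52298525e+00, -8.54162209e-02]), 'dq': array([ 0.00030905, -0.0030859 , -0.00342284,  0.00135645, -0.00113109,
        0.00063807]), 'joint_torque': array([ 9.17391226e-04, -5.60477757e+01, -4.92334735e+01,  7.68183265e-02,
        3.05425201e-02, -3.47375931e-05]), 'tool_pos': array([0.23892485, 0.55018164, 0.40393687]), 'orientation': array([-6.39050808e-01, -3.07547749e+00,  2.09082643e-03]), 'force': array([ 0.21934307,  0.05035754, -0.9770405 ]), 'wrist_torque': array([ 0.0034945 , -0.03860741,  0.01775165]), 'gripper_force': 0.0, 'opening': 0.09298412135319052}
```

View pics/top0.png

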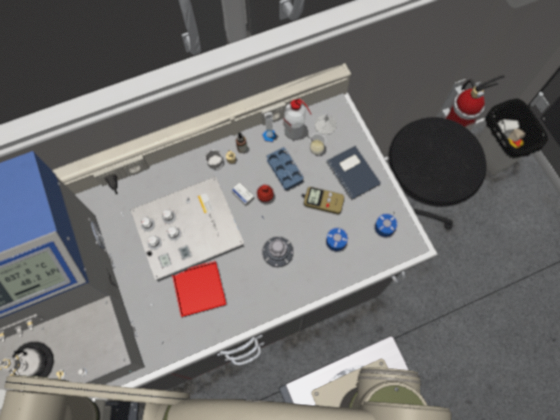

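View pics/scene0.png

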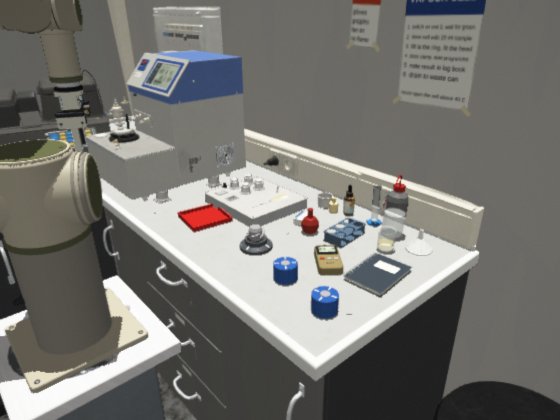

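The top view shows caps at (337,239) and (386,224), the gauge at (278,250) and the tray at (200,289). The scene view shows the caps at (286,270) and (324,301), and the gauge at (256,238). I'll take rough positions now and refine them with the wrist camera.

```bash
python3 - <<'E'
from h import *
import pickle
T=pickle.load(open('top.pkl','rb'));S=pickle.load(open('scene.pkl','rb'));W=pickle.load(open('wrist.pkl','rb'))
im=T['image']; hsv=cv2.cvtColor(im,cv2.COLOR_RGB2HSV)
def blobs(c,lo,hi,amin=60):
    h=cv2.cvtColor(c['image'],cv2.COLOR_RGB2HSV); m=cv2.inRange(h,lo,hi); m=cv2.morphologyEx(m,cv2.MORPH_CLOSE,np.ones((5,5)))
    n,l,s,ce=cv2.connectedComponentsWithStats(m); return [(ce[i].round(1),s[i,4],s[i,:4].tolist()) for i in range(1,n) if s[i,4]>amin]
for n,c in [('T',T),('S',S)]:
    for b in blobs(c,(105,150,90),(125,255,255)): print(n,'blue',b, plane(c,*b[0],0.03).round(3))
    for b in blobs(c,(0,200,120),(6,255,255)): print(n,'red',b, plane(c,*b[0],0.01).round(3))
print('gauge top', plane(T,278,245,0.06).round(3),plane(T,278,251,0.016).round(3), 'scene',plane(S,256,245,0.016).round(3))
s=read_state()
Tw=np.eye(4);Tw[:3,:3]=R.from_rotvec(s['orientation']).as_matrix();Tw[:3,3]=s['tool_pos']
print('tool R',Tw[:3,:3].round(3).tolist()); print('cam in tool',(np.linalg.inv(Tw)@W['T']).round(4).tolist())
for nm,u,v in [('bulb',265,195),('box',243,194),('meter',325,201)]: print(nm,plane(T,u,v,.02).round(3))
E
```

```text
T blue (array([385.2, 226.8]), np.int32(151), [376, 219, 20, 15]) [ 0.43  -0.279  0.03 ]
T blue (array([336.3, 239.7]), np.int32(221), [327, 229, 19, 20]) [ 0.451 -0.132  0.03 ]
T blue (array([ 60.1, 260.1]), np.int32(148), [42, 243, 33, 40]) [0.708 0.614 0.03 ]
T red (array([469.9, 101.3]), np.int32(192), [461, 91, 20, 18]) [ 0.707 -0.74   0.01 ]
S blue (array([284.5, 270.8]), np.int32(445), [274, 258, 23, 26]) [ 0.443 -0.144  0.03 ]
S blue (array([324.9, 302.5]), np.int32(556), [312, 287, 26, 31]) [ 0.427 -0.294  0.03 ]
S red (array([204.2, 216.6]), np.int32(698), [179, 206, 52, 24]) [0.477 0.276 0.01 ]
gauge top [0.495 0.032 0.06 ] [0.491 0.034 0.016] scene [0.483 0.02  0.016]
tool R [[-0.917, 0.398, -0.001], [0.398, 0.917, -0.001], [0.0, -0.001, -1.0]]
cam in tool [[-0.0005, -0.9697, -0.2443, 0.0675], [1.0, -0.0006, 0.0002, 0.0009], [-0.0004, -0.2443, 0.9697, 0.0196], [0.0, 0.0, 0.0, 1.0]]
bulb [0.665 0.001 0.02 ]
box [0.694 0.06  0.02 ]
meter [ 0.576 -0.155  0.02 ]
```

>>> arm_command:
  increments:
    - [-0.15, -0.16, 0, 0, 0, 0]
    - [-0.35, -0.37, 0, 0, 0, 0]
    - [-0.55, -0.58, 0, 0, 0, 0]
    - [-0.75, -0.79, 0, 0, 0, 0]
    - [-0.95, -1.0, 0, 0, 0, 0]
  fingers: -1

```text
t: 0.78
tool_pos: [0.3338, 0.2895, 0.4045]
orientation: [0.638, 3.076, -0.0]
force: [1.6, 0.1, 0.3]
opening: 0.0928
gripper_force: 0.0
```

>>> arm_command:
  increments:
    - [-0.2, -0.21, 0, 0, 0, 0]
    - [-0.4, -0.42, 0, 0, 0, 0]
    - [-0.6, -0.63, 0, 0, 0, 0]
    - [-0.8, -0.84, 0, 0, 0, 0]
    - [-0.95, -1.0, 0, 0, 0, 0]

```text
t: 1.4
tool_pos: [0.4284, 0.0298, 0.4047]
orientation: [0.641, 3.075, -0.0]
force: [0.6, 0.6, 0.3]
opening: 0.0928
gripper_force: 0.0
```

>>> arm_command:
  increments:
    - [-0.12, -0.15, -0.05, 0, 0, -0.04]
    - [-0.2, -0.25, -0.1, 0, 0, -0.08]
    - [-0.26, -0.33, -0.15, 0, 0, -0.12]
    - [-0.26, -0.33, -0.15, 0, 0, -0.13]
    - [-0.26, -0.33, -0.15, 0, 0, -0.13]

```text
t: 2.02
tool_pos: [0.4494, -0.0488, 0.4341]
orientation: [-0.005, -3.141, -0.001]
force: [-0.4, -0.7, -0.4]
opening: 0.0928
gripper_force: 0.0
```

```bash
python3 - <<'E'
from h import *
import pickle
c=read_camera('wrist'); pickle.dump(c,open('w1.pkl','wb')); save(c,'w1'); s=read_state(); print(s['t'],s['tool_pos'],s['orientation'],s['q'],s['force'])
E
```

```text
2.075 [ 0.44935996 -0.04851641  0.43409532] [-4.50104462e-03 -3.14070855e+00 -7.89058371e-04] [-2.21203515e-01 -2.90291658e-01  1.83348826e+00  2.98493046e-04
  1.59936518e+00 -1.78912520e+00] [-0.44393758  0.08917018 -1.14956458]
```

View pics/w1.png

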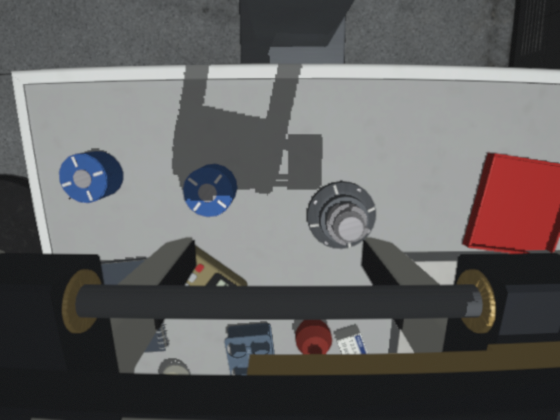

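The wrist view shows cap tops at about (83,177) and (208,191), gauge foot near (341,215), tip (350,228), tray at right (515,205). Now I'll extract the marks.

```bash
cat >> h.py <<'E'
def marks(c,P,z,rmin,rmax,thr=150,smax=60,amin=3):
    """white mark blobs on plane z within radius band about P -> list of (xy, area)"""
    h=cv2.cvtColor(c['image'],cv2.COLOR_RGB2HSV); m=((h[:,:,2]>thr)&(h[:,:,1]<smax)).astype(np.uint8)
    n,l,s,ce=cv2.connectedComponentsWithStats(m); out=[]
    for i in range(1,n):
        if s[i,4]<amin or s[i,4]>600: continue
        p=plane(c,*ce[i],z)[:2]; r=np.hypot(*(p-P[:2]))
        if rmin<r<rmax: out.append((p.round(4).tolist(),int(s[i,4]),ce[i].round(1).tolist(),s[i,:4].tolist()))
    return out
E
python3 - <<'E'
from h import *
import pickle
c=pickle.load(open('w1.pkl','rb'))
for n,u,v,z in [('A',208,191,.044),('B',83,177,.044),('G',341,215,.016)]:
    P=plane(c,u,v,z); print(n,P.round(4))
    for thr in (130,170,200):
        print(thr,*marks(c,P,z,0,.048,thr),sep='\n  ')
crop=lambda u,v:cv2.resize(c['image'][v-40:v+40,u-40:u+40],(400,400),interpolation=cv2.INTER_CUBIC)[:,:,::-1]
cv2.imwrite('pics/crop1.png',cv2.resize(cv2.hconcat([crop(83,177),crop(208,191),crop(341,215)]),(798,266)))
E
```

```text
A [ 0.4538 -0.1313  0.044 ]
130
  ([0.4613, -0.1247], 9, [213.8, 197.1], [213, 196, 3, 4])
  ([0.466, -0.1332], 5, [207.0, 201.0], [205, 201, 5, 1])
  ([0.4691, -0.1163], 32, [221.1, 203.4], [217, 200, 9, 8])
170
  ([0.4691, -0.116], 30, [221.3, 203.5], [217, 200, 9, 8])
  ([0.472, -0.1462], 30, [196.6, 205.9], [193, 202, 8, 9])
200
  ([0.4693, -0.116], 14, [221.4, 203.6], [218, 201, 7, 6])
  ([0.4712, -0.1454], 12, [197.2, 205.2], [195, 203, 5, 6])
B [ 0.4358 -0.2817  0.044 ]
130
  ([0.4167, -0.2899], 34, [74.1, 161.2], [71, 157, 7, 10])
  ([0.4375, -0.2836], 248, [81.7, 178.5], [73, 170, 18, 18])
  ([0.4313, -0.2631], 31, [97.4, 173.2], [93, 171, 10, 5])
  ([0.4585, -0.2773], 31, [89.2, 195.6], [87, 191, 6, 10])
170
  ([0.4167, -0.2905], 26, [73.7, 161.2], [71, 157, 6, 10])
  ([0.4314, -0.2635], 28, [97.1, 173.2], [93, 171, 9, 5])
  ([0.4438, -0.3044], 24, [66.0, 183.8], [62, 182, 9, 5])
  ([0.4582, -0.2776], 25, [88.9, 195.3], [87, 191, 5, 9])
200
G [0.4918 0.0341 0.016 ]
130
  ([0.4575, 0.0252], 27, [335.3, 189.2], [333, 185, 5, 9])
  ([0.4582, 0.0552], 9, [358.6, 189.7], [357, 189, 4, 3])
  ([0.4738, -0.0005], 9, [314.9, 201.7], [314, 200, 3, 4])
  ([0.5041, 0.0266], 153, [334.9, 224.1], [328, 205, 20, 39])
  ([0.489, 0.0593], 80, [360.3, 212.9], [352, 207, 15, 16])
  ([0.5053, -0.0011], 24, [313.8, 225.0], [310, 224, 9, 3])
170
  ([0.4575, 0.0253], 11, [335.4, 189.2], [334, 186, 4, 7])
  ([0.4842, 0.0732], 8, [371.1, 209.2], [369, 208, 5, 3])
  ([0.5076, 0.0458], 271, [349.4, 226.6], [340, 218, 21, 19])
  ([0.5052, -0.0015], 6, [313.5, 225.0], [311, 225, 6, 1])
  ([0.5218, 0.0518], 4, [353.2, 236.8], [352, 236, 3, 2])
  ([0.5341, 0.0468], 4, [349.0, 245.5], [349, 244, 1, 4])
200
```

View pics/crop1.png

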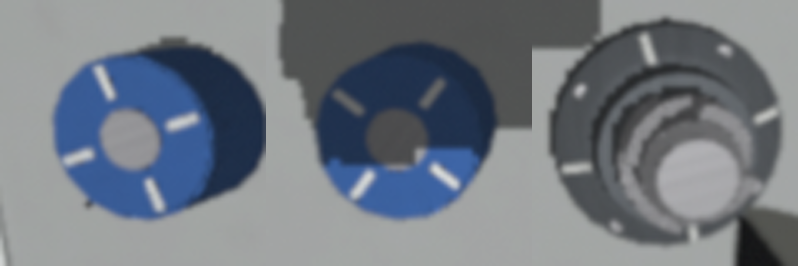

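Cap B is centred at about (0.4376, -0.2838) with marks at 17° mod 90. The gauge is at about (0.4953, 0.0360) with marks at 15.75°. Cap A (208,191) is half in shadow. I'll move closer above it.

>>> arm_command:
  increments:
    - [-0.01, -0.1, 0.15, 0, 0, 0]
    - [-0.02, -0.22, 0.35, 0, 0, 0]
    - [-0.03, -0.34, 0.55, 0, 0, 0]
    - [-0.03, -0.415, 0.67, 0, 0, 0]
    - [-0.03, -0.415, 0.67, 0, 0, 0]

```text
t: 2.7
tool_pos: [0.4543, -0.1316, 0.2982]
orientation: [-0.005, -3.137, -0.003]
force: [-0.3, -0.9, -0.4]
opening: 0.0927
gripper_force: 0.0
```

```bash
cat >> h.py <<'E'
def capfit(c,P,z=.044):
    """crop around cap top: return enlarged picture, and marks by local brightness (low saturation vs blue)"""
    u,v=proj(c,np.r_[P[:2],z]).astype(int); 
    h=cv2.cvtColor(c['image'],cv2.COLOR_RGB2HSV).astype(int); m=(h[:,:,1]<105).astype(np.uint8)
    n,l,s,ce=cv2.connectedComponentsWithStats(m); out=[]
    for i in range(1,n):
        p=plane(c,*ce[i],z)[:2]
        if 8<=s[i,4]<1500 and np.hypot(*(p-P[:2]))<.031: out.append((p.round(4).tolist(),int(s[i,4]),ce[i].round(1).tolist()))
    return out
E
python3 - <<'E'
from h import *
import pickle
c=read_camera('wrist'); pickle.dump(c,open('w2.pkl','wb')); save(c,'w2'); s=read_state(); print(s['t'],s['tool_pos'],s['orientation'])
w=pickle.load(open('w1.pkl','rb'))
P=plane(w,207.3,192.8,.044); print(P)
for n,cc in (('w1',w),('w2',c)): print(n,*capfit(cc,P),sep='\n ')
print('tip',plane(w,349.4,226.6,.064))
E
```

```text
2.75 [ 0.45506541 -0.13146013  0.30003409] [-3.87303936e-03 -3.13942313e+00 -1.90499741e-03]
[ 0.45599776 -0.13221796  0.044     ]
w1
 ([0.439, -0.119], 49, [217.6, 178.6])
 ([0.4554, -0.1325], 293, [207.0, 192.3])
w2
 ([0.4389, -0.1187], 101, [293.4, 200.2])
 ([0.4421, -0.1492], 99, [253.1, 204.5])
 ([0.4556, -0.1324], 672, [275.4, 221.5])
tip [0.49255378 0.03465192 0.064     ]
```

View pics/w2.png

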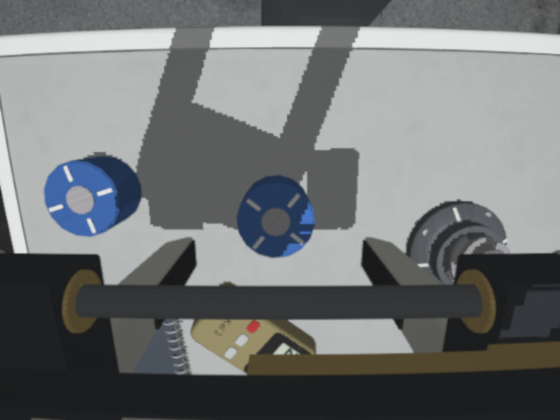

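The closer view shows cap A centred at (275,221) with its four marks on diagonals, 51° mod 90. A facet lies at 96°. I'll descend and grip.

>>> arm_command:
  increments:
    - [0, -0.005, 0.15, 0, 0, -0.015]
    - [0, -0.005, 0.3, 0, 0, -0.033]
    - [0, -0.005, 0.43, 0, 0, -0.033]
    - [0, -0.005, 0.535, 0, 0, -0.033]
    - [0, -0.005, 0.535, 0, 0, -0.033]

```text
t: 3.38
tool_pos: [0.4555, -0.1321, 0.1937]
orientation: [0.162, -3.136, -0.001]
force: [0.4, 1.1, 0.0]
opening: 0.0929
gripper_force: 0.0
```

>>> arm_command:
  increments:
    - [0, 0, 0, 0, 0, 0]
    - [0, 0, 0, 0, 0, 0]
    - [0, 0, 0, 0, 0, 0]
    - [0, 0, 0, 0, 0, 0]
    - [0, 0, 0, 0, 0, 0]
  fingers: 1
  force: 30

```text
t: 4.0
tool_pos: [0.4557, -0.1333, 0.1942]
orientation: [-0.16, 3.137, -0.0]
force: [-1.3, 1.7, 5.5]
opening: 0.0604
gripper_force: 30.0
```

>>> arm_command:
  increments:
    - [0, 0, -0.1, 0, 0, 0]
    - [0, 0, -0.25, 0, 0, 0]
    - [0, 0, -0.4, 0, 0, 0]
    - [0, 0, -0.5, 0, 0, 0]
    - [-0.05, 0.06, -0.5, 0, 0, 0.02]

```text
t: 4.62
tool_pos: [0.4647, -0.1209, 0.2956]
orientation: [-0.058, 3.138, -0.002]
force: [-0.3, 0.4, -1.3]
opening: 0.0602
gripper_force: 30.0
```

>>> arm_command:
  increments:
    - [-0.15, 0.15, 0, 0, 0, 0.05]
    - [-0.3, 0.31, 0, 0, 0, 0.1]
    - [-0.44, 0.48, 0, 0, 0, 0.15]
    - [-0.5, 0.565, 0, 0, 0, 0.176]
    - [-0.5, 0.565, 0, 0, 0, 0.176]

```text
t: 5.25
tool_pos: [0.5599, -0.0022, 0.2931]
orientation: [-0.794, -3.038, 0.0]
force: [0.1, 0.3, -1.2]
opening: 0.0599
gripper_force: 30.0
```

```bash
python3 - <<'E'
from h import *
import pickle
c=read_camera('wrist'); pickle.dump(c,open('w3.pkl','wb')); save(c,'w3'); s=read_state(); print(s['t'],s['tool_pos'],s['orientation'],s['force'],s['wrist_torque'],s['opening'],s['q'][5])
P=np.array([.495,.0355])
for thr in (150,175): print(*marks(c,P,.016,.028,.05,thr,90),sep='\n ')
print(proj(c,[.495,.0355,.016]))
E
```

```text
5.3 [ 0.55949333 -0.00309321  0.29306279] [-7.93325225e-01 -3.03845125e+00  7.68089995e-04] [-0.59483151 -0.27231511 -0.92947116] [0.00325302 0.03116856 0.02610301] 0.05983891948364364 -1.1570051952862181
([0.459, 0.0559], 31, [278.8, 63.2], [276, 61, 7, 5])
 ([0.5146, 0.0716], 35, [331.0, 118.6], [329, 115, 5, 8])
([0.4591, 0.0559], 23, [279.0, 63.3], [276, 61, 7, 5])
 ([0.4583, 0.0255], 45, [243.9, 82.9], [239, 77, 10, 12])
 ([0.5147, 0.0719], 22, [331.4, 118.5], [330, 116, 4, 6])
 ([0.5318, 0.0465], 54, [313.0, 153.5], [308, 148, 11, 12])
[278.65898261 119.2058418 ]
```

View pics/w3.png

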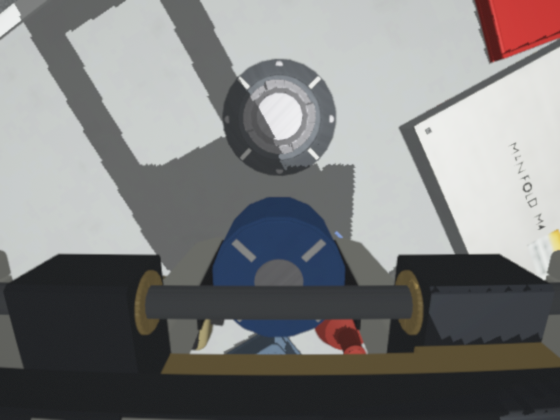

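The gauge is at (279,119) with its long marks on the picture's diagonals, matching the marks of the held cap (243,250) and (313,250). Next I'll check the cap's offset in the hand.

```bash
python3 - <<'E'
from h import *
import pickle
c=pickle.load(open('w3.pkl','rb'))
p=np.array([.55949,-.00309,.29306]); r=R.from_rotvec([-.7933,-3.03845,.00077]).as_matrix()
h=cv2.cvtColor(c['image'],cv2.COLOR_RGB2HSV); 
for (x0,x1,y0,y1) in [(225,262,235,268),(295,332,235,268)]:
    m=(h[y0:y1,x0:x1,1]<90); ys,xs=np.nonzero(m); u,v=xs.mean()+x0,ys.mean()+y0
    P=plane(c,u,v,.144); print('capmark',u,v,m.sum(),'tool',(r.T@(P-p)).round(4))
def foot(u,v,z=.016): return plane(c,u,v,z)
for (x0,x1,y0,y1) in [(306,328,74,94),(236,256,146,164),(236,254,74,94),(304,322,144,163)]:
    hh=h[y0:y1,x0:x1,2]; m=(hh>np.percentile(hh,50)+45); ys,xs=np.nonzero(m); print('gmark',xs.mean()+x0,ys.mean()+y0,m.sum(),foot(xs.mean()+x0,ys.mean()+y0).round(4))
m=(h[85:150,245:315,2]>215)&(h[85:150,245:315,1]<40); 
n,l,s,ce=cv2.connectedComponentsWithStats(m.astype(np.uint8)); i=1+np.argmax(s[1:,4]); print('tip',ce[i]+[245,85],s[i], plane(c,*(ce[i]+[245,85]),.064))
E
```

```text
capmark 243.31799163179917 249.93305439330544 239 tool [ 0.0163 -0.0133  0.1491]
capmark 312.7827868852459 250.30737704918033 244 tool [0.0161 0.017  0.1491]
gmark 318.75 79.98529411764706 136 [0.4845 0.0766 0.016 ]
gmark 245.2093023255814 153.7906976744186 43 [ 0.5053 -0.0011  0.016 ]
gmark 243.4794520547945 81.9041095890411 73 [0.4575 0.0256 0.016 ]
gmark 314.77777777777777 155.39506172839506 81 [0.5338 0.047  0.016 ]
tip [281.57100592 114.56213018] [  15    9   42   46 1352] [0.49459022 0.03779929 0.064     ]
```

>>> arm_command:
  increments:
    - [0.13, 0.002, 0, 0, 0, 0]
    - [0.27, 0.005, 0, 0, 0, 0]
    - [0.373, 0.005, 0, 0, 0, 0]
    - [0.373, 0.005, 0.07, 0, 0, 0]
    - [0.373, 0.005, 0.12, 0, 0, 0]

```text
t: 5.92
tool_pos: [0.4951, 0.0333, 0.2686]
orientation: [-0.798, -3.038, 0.001]
force: [0.5, -0.8, -0.8]
opening: 0.0597
gripper_force: 30.0
```

>>> arm_command:
  increments:
    - [0, 0, 0.02, 0, 0, 0]
    - [0, 0, 0.04, 0, 0, 0]
    - [0, 0, 0.06, 0, 0, 0]
    - [0, 0, 0.08, 0, 0, 0]
    - [0, 0, 0.08, 0, 0, 0]

```text
t: 6.55
tool_pos: [0.4951, 0.0341, 0.2534]
orientation: [-0.797, -3.038, 0.0]
force: [1.0, 0.5, -0.6]
opening: 0.0597
gripper_force: 30.0
```

>>> arm_command:
  increments:
    - [0, 0, 0.02, 0, 0, 0]
    - [0, 0, 0.04, 0, 0, 0]
    - [0, 0, 0.06, 0, 0, 0]
    - [0, 0, 0.08, 0, 0, 0]
    - [0, 0, 0.08, 0, 0, 0]

```text
t: 7.18
tool_pos: [0.495, 0.0341, 0.2372]
orientation: [-0.798, -3.038, 0.0]
force: [-0.2, 0.2, -0.8]
opening: 0.0598
gripper_force: 30.0
```

>>> arm_command:
  increments:
    - [0, 0, 0.005, 0, 0, 0]
    - [0, 0, 0.01, 0, 0, 0]
    - [0, 0, 0.015, 0, 0, 0]
    - [0, 0, 0.02, 0, 0, 0]
    - [0, 0, 0.02, 0, 0, 0]

```text
t: 7.8
tool_pos: [0.4952, 0.0341, 0.2338]
orientation: [0.798, 3.039, -0.0]
force: [-0.2, 0.4, 0.2]
opening: 0.0597
gripper_force: 30.0
```

>>> arm_command:
  increments:
    - [0, 0, 0.003, 0, 0, 0]
    - [0, 0, 0.006, 0, 0, 0]
    - [0, 0, 0.009, 0, 0, 0]
    - [0, 0, 0.012, 0, 0, 0]
    - [0, 0, 0.012, 0, 0, 0]

```text
t: 8.43
tool_pos: [0.4955, 0.0341, 0.2334]
orientation: [0.798, 3.038, -0.0]
force: [-10.4, -0.0, 20.3]
opening: 0.0601
gripper_force: 30.0
```

>>> arm_command:
  increments:
    - [0, 0, -0.007, 0, 0, 0.027]
    - [0, 0, -0.003, 0, 0, 0.053]
    - [0, 0, 0, 0, 0, 0.08]
    - [0, 0, 0.004, 0, 0, 0.107]
    - [0, 0, 0.007, 0, 0, 0.133]

```text
t: 9.05
tool_pos: [0.4957, 0.0341, 0.2306]
orientation: [1.414, 2.804, 0.001]
force: [-0.1, -0.5, 3.4]
opening: 0.06
gripper_force: 30.0
```

```bash
cat > st.py <<'E'
from h import *
s=read_state(); r=R.from_rotvec(s['orientation']).as_matrix()
print(round(s['t'],2),s['tool_pos'].round(4),'yaw',np.degrees(np.arctan2(r[1,0],r[0,0])).round(2),'F',s['force'].round(1),'M',s['wrist_torque'].round(2),s['opening'].round(4),s['gripper_force'].round(1),s['q'][5].round(2))
E
python3 st.py
```

```text
Traceback (most recent call last):
  File "st.py", line 3, in <module>
    print(round(s['t'],2),s['tool_pos'].round(4),'yaw',np.degrees(np.arctan2(r[1,0],r[0,0])).round(2),'F',s['force'].round(1),'M',s['wrist_torque'].round(2),s['opening'].round(4),s['gripper_force'].round(1),s['q'][5].round(2))
                                                                                                                                                             ^^^^^^^^^^^^^^^^^^
AttributeError: 'float' object has no attribute 'round'
```

```bash
sed -i "s/s\['opening'\].round(4),s\['gripper_force'\].round(1),s\['q'\]\[5\].round(2)/round(s['opening'],4),round(s['gripper_force'],1),round(s['q'][5],2)/" st.py; python3 st.py
```

```text
9.05 [0.4957 0.0341 0.2306] yaw 126.49 F [-0.1 -0.5  3.4] M [-0.11 -0.03 -0.01] 0.06 30.0 -0.67
```

>>> arm_command:
  increments:
    - [0, 0, 0.003, 0, 0, 0.022]
    - [0, 0, 0.006, 0, 0, 0.044]
    - [0, 0, 0.008, 0, 0, 0.067]
    - [0, 0, 0.011, 0, 0, 0.089]
    - [0, 0, 0.014, 0, 0, 0.111]

```text
t: 9.68
tool_pos: [0.4959, 0.034, 0.2297]
orientation: [1.877, 2.517, 0.001]
force: [-12.3, -0.1, 26.9]
opening: 0.0598
gripper_force: 30.0
```

```bash
python3 st.py
```

```text
9.68 [0.4959 0.034  0.2297] yaw 106.56 F [-12.3  -0.1  26.9] M [-0.23  2.29  0.37] 0.0598 30.0 -0.32
```

```bash
cat > held.py <<'E'
from h import *
import sys
c=read_camera('wrist'); s=read_state(); p=s['tool_pos']; r=R.from_rotvec(s['orientation']).as_matrix()
z=p[2]-.150
h=cv2.cvtColor(c['image'],cv2.COLOR_RGB2HSV); m=((h[:,:,1]<120)).astype(np.uint8)
n,l,st,ce=cv2.connectedComponentsWithStats(m)
for i in range(1,n):
    if st[i,4]<40 or st[i,4]>900: continue
    q=r.T@(plane(c,*ce[i],z)-p); d=np.hypot(q[0]-.001,q[1]-.0018)
    if d<.028: 
        ys,xs=np.nonzero(l==i); print(ce[i].round(1),st[i,4],'tool xy',q[:2].round(4),'r',d.round(4),'ang',np.degrees(np.arctan2(q[1]-.0018,q[0]-.001)).round(1))
save(c,sys.argv[1])
E
python3 held.py h1
```

```text
[243.4 250.2] 270 tool xy [ 0.0164 -0.015 ] r 0.0228 ang -47.6
[313.2 250.1] 272 tool xy [0.0165 0.0156] r 0.0208 ang 41.8
```

>>> arm_command:
  increments:
    - [0, 0, -0.005, 0, 0, 0.02]
    - [0, 0, -0.005, 0, 0, 0.04]
    - [0, 0, -0.005, 0, 0, 0.055]
    - [0, 0, -0.005, 0, 0, 0.055]
    - [0, 0, -0.005, 0, 0, 0.055]

```text
t: 10.35
tool_pos: [0.4954, 0.0334, 0.2296]
orientation: [2.084, 2.349, -0.003]
force: [-7.9, -6.4, 13.9]
opening: 0.0601
gripper_force: 30.0
```

```bash
python3 st.py; python3 held.py h2
```

```text
10.35 [0.4954 0.0334 0.2296] yaw 96.83 F [-7.9 -6.4 13.9] M [-1.11  1.4   0.86] 0.0601 30.0 -0.15
[311.2 245.6] 273 tool xy [0.0186 0.0147] r 0.0218 ang 36.2
[241.4 249.2] 266 tool xy [ 0.0169 -0.0159] r 0.0238 ang -48.1
```

Cap A is the faulty one: its rim stops about 5.7 mm above the shoulder while still turning, and the torque rises. I'll unscrew it.

>>> arm_command:
  increments:
    - [0, 0, -0.0025, 0, 0, -0.03]
    - [0, 0, -0.0065, 0, 0, -0.06]
    - [0, 0, -0.01, 0, 0, -0.09]
    - [0, 0, -0.014, 0, 0, -0.12]
    - [0, 0, -0.0175, 0, 0, -0.15]

```text
t: 11.02
tool_pos: [0.4952, 0.0341, 0.2316]
orientation: [1.476, 2.773, 0.0]
force: [-0.7, -0.2, -0.7]
opening: 0.0598
gripper_force: 30.0
```

>>> arm_command:
  increments:
    - [0, 0, -0.004, 0, 0, -0.033]
    - [0, 0, -0.008, 0, 0, -0.066]
    - [0, 0, -0.012, 0, 0, -0.099]
    - [0, 0, -0.016, 0, 0, -0.132]
    - [0, 0, -0.02, 0, 0, -0.165]

```text
t: 11.65
tool_pos: [0.4951, 0.0341, 0.2355]
orientation: [-0.716, -3.059, 0.0]
force: [0.0, -0.1, -0.3]
opening: 0.0598
gripper_force: 30.0
```

```bash
python3 st.py
```

```text
11.65 [0.4951 0.0341 0.2355] yaw 153.66 F [ 0.  -0.1 -0.3] M [-0.06 -0.    0.03] 0.0598 30.0 -1.15
```

>>> arm_command:
  increments:
    - [0, 0, -0.005, 0, 0, -0.01]
    - [0, 0, -0.01, 0, 0, -0.02]
    - [0, 0, -0.015, 0, 0, -0.03]
    - [0, 0, -0.02, 0, 0, -0.03]
    - [0, 0, -0.03, 0, 0, -0.03]

```text
t: 12.28
tool_pos: [0.4952, 0.0341, 0.2417]
orientation: [-0.577, -3.088, -0.0]
force: [-0.1, 0.0, -0.5]
opening: 0.06
gripper_force: 30.0
```

>>> arm_command:
  increments:
    - [0, 0, -0.05, 0, 0, 0]
    - [0, 0, -0.15, 0, 0, 0]
    - [0, 0, -0.25, 0, 0, 0]
    - [0, 0, -0.35, 0, 0, 0]
    - [0, 0, -0.35, 0, 0, 0]

```text
t: 12.9
tool_pos: [0.496, 0.0341, 0.3141]
orientation: [0.576, 3.084, 0.001]
force: [0.6, 0.2, -2.4]
opening: 0.0602
gripper_force: 30.0
```

```bash
python3 st.py; python3 - <<'E'
from h import *
import pickle
for f in ('top.pkl','scene.pkl','now'):
    c=read_camera('wrist') if f=='now' else pickle.load(open(f,'rb'))
    h=cv2.cvtColor(c['image'],cv2.COLOR_RGB2HSV); m=(((h[:,:,0]<8)|(h[:,:,0]>172))&(h[:,:,1]>180)&(h[:,:,2]>90)).astype(np.uint8)
    n,l,st,ce=cv2.connectedComponentsWithStats(m)
    for i in range(1,n):
        if st[i,4]>400:
            k,_=cv2.findContours((l==i).astype(np.uint8),cv2.RETR_EXTERNAL,cv2.CHAIN_APPROX_NONE)
            w=np.array([plane(c,*q[0],.016)[:2] for q in k[0]],np.float32)
            print(f,st[i],ce[i].round(1),'rect',cv2.minAreaRect(w))
E
```

```text
12.9 [0.496  0.0341 0.3141] yaw 158.85 F [ 0.6  0.2 -2.4] M [ 0.03 -0.06  0.01] 0.0602 30.0 -1.24
top.pkl [ 174  263   51   53 1884] [198.9 289.1] rect ((0.4797496497631073, 0.2808454632759094), (0.1234484538435936, 0.1243877187371254), 82.29935455322266)
scene.pkl [179 204  53  27 823] [204.1 217. ] rect ((0.4741157591342926, 0.268598735332489), (0.14123214781284332, 0.13314853608608246), 82.53740692138672)
now [  464     7    96   161 10354] [522.8  84.1] rect ((0.47798049449920654, 0.26445403695106506), (0.08440948277711868, 0.12194541096687317), 82.41374969482422)
```

>>> arm_command:
  increments:
    - [0.06, 0.13, 0, 0, 0, 0]
    - [0.17, 0.35, 0, 0, 0, 0]
    - [0.29, 0.6, 0, 0, 0, 0]
    - [0.4, 0.85, 0, 0, 0, 0]
    - [0.4, 0.85, 0, 0, 0, -0.03]

```text
t: 13.58
tool_pos: [0.4807, 0.2248, 0.3104]
orientation: [-0.421, -3.111, -0.0]
force: [0.9, -0.9, -1.9]
opening: 0.0602
gripper_force: 30.0
```

```bash
python3 st.py; python3 - <<'E'
from h import *
c=read_camera('wrist'); save(c,'tr')
h=cv2.cvtColor(c['image'],cv2.COLOR_RGB2HSV); m=(((h[:,:,0]<8)|(h[:,:,0]>172))&(h[:,:,1]>150)&(h[:,:,2]>50)).astype(np.uint8)
n,l,st,ce=cv2.connectedComponentsWithStats(m)
for i in range(1,n):
    if st[i,4]>1500:
        k,_=cv2.findContours((l==i).astype(np.uint8),cv2.RETR_EXTERNAL,cv2.CHAIN_APPROX_NONE)
        w=np.array([plane(c,*q[0],.016)[:2] for q in k[0]],np.float32)
        print(st[i],ce[i].round(1),'rect',cv2.minAreaRect(w))
E
```

```text
13.57 [0.4807 0.2248 0.3104] yaw 164.59 F [ 0.9 -0.9 -1.9] M [-0.05 -0.05 -0.02] 0.0602 30.0 -0.96
[  260   109   156   144 12853] [353.4 180.1] rect ((0.4811165928840637, 0.283575177192688), (0.12781180441379547, 0.12524345517158508), 82.19623565673828)
```

View pics/tr.png

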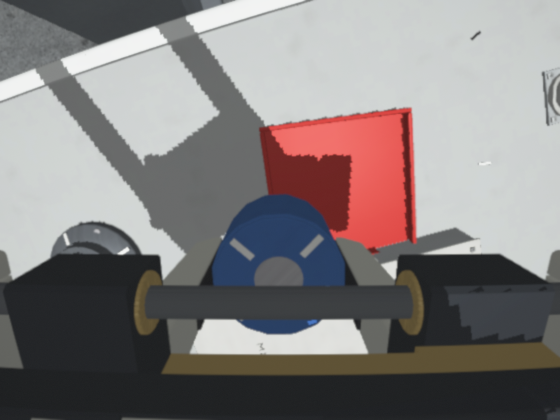

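The tray's corners are at (262,129), (411,109) and (415,242), which puts its centre at about (0.480, 0.281). I'll lower the cap into it.

>>> arm_command:
  increments:
    - [0.03, 0.1, 0, 0, 0, -0.02]
    - [0.06, 0.2, 0.1, 0, 0, -0.044]
    - [0.078, 0.272, 0.22, 0, 0, -0.044]
    - [0.078, 0.272, 0.36, 0, 0, -0.044]
    - [0.078, 0.272, 0.5, 0, 0, -0.044]

```text
t: 14.25
tool_pos: [0.4815, 0.2785, 0.2103]
orientation: [-0.215, -3.134, -0.0]
force: [0.1, -0.9, -1.4]
opening: 0.0597
gripper_force: 30.0
```

>>> arm_command:
  increments:
    - [0, 0, 0.01, 0, 0, 0]
    - [0, 0, 0.02, 0, 0, 0]
    - [0, 0, 0.03, 0, 0, 0]
    - [0, 0, 0.04, 0, 0, 0]
    - [0, 0, 0.04, 0, 0, 0]

```text
t: 14.88
tool_pos: [0.4817, 0.2782, 0.204]
orientation: [0.214, 3.134, 0.0]
force: [0.3, -0.1, -1.4]
opening: 0.0606
gripper_force: 30.0
```

>>> arm_command:
  increments:
    - [0, 0, 0.006, 0, 0, 0]
    - [0, 0, 0.012, 0, 0, 0]
    - [0, 0, 0.018, 0, 0, 0]
    - [0, 0, 0.024, 0, 0, 0]
    - [0, 0, 0.03, 0, 0, 0]

```text
t: 15.5
tool_pos: [0.4817, 0.2782, 0.1982]
orientation: [-0.214, -3.134, 0.0]
force: [-4.6, -2.7, 12.2]
opening: 0.06
gripper_force: 30.0
```

>>> arm_command:
  increments:
    - [0, 0, -0.005, 0, 0, 0]
    - [0, 0, -0.005, 0, 0, 0]
    - [0, 0, -0.005, 0, 0, 0]
    - [0, 0, -0.05, 0, 0, 0]
    - [0, 0, -0.15, 0, 0, 0]
  fingers: -0.65

```text
t: 16.12
tool_pos: [0.4812, 0.2779, 0.2278]
orientation: [-0.214, -3.133, 0.001]
force: [0.6, -0.5, -0.5]
opening: 0.0766
gripper_force: 0.0
```

>>> arm_command:
  increments:
    - [0, 0, -0.1, 0, 0, 0]
    - [0, 0, -0.25, 0, 0, 0]
    - [0, 0, -0.4, 0, 0, 0]
    - [0, 0, -0.55, 0, 0, 0]
    - [0, 0, -0.6, 0, 0, 0]
  fingers: -1

```text
t: 16.75
tool_pos: [0.4823, 0.2785, 0.3517]
orientation: [0.214, 3.129, 0.004]
force: [0.4, 0.1, 0.1]
opening: 0.093
gripper_force: 0.0
```

```bash
python3 st.py; python3 - <<'E'
from h import *
c=read_camera('wrist'); save(c,'tr2')
print(*capfit(c,np.array([.4817,.2782]),.048),sep='\n')
E
```

```text
16.75 [0.4823 0.2785 0.3517] yaw 172.18 F [0.4 0.1 0.1] M [ 0.04  0.01 -0.01] 0.093 0.0 -1.0
([0.4833, 0.2797], 356, [277.7, 203.0])
([0.4661, 0.2959], 69, [292.9, 182.4])
([0.4636, 0.2654], 75, [259.1, 184.2])
([0.4801, 0.2795], 485, [277.0, 199.7])
```

View pics/tr2.png

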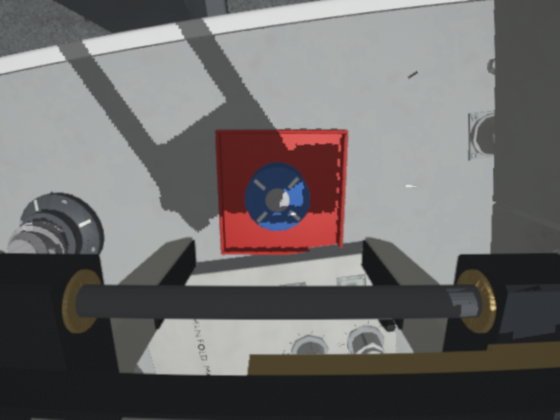

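Cap A stands upright in the tray at (277,198). Next is cap B.

>>> arm_command:
  increments:
    - [-0.01, -0.14, 0, 0, 0, 0]
    - [-0.02, -0.34, 0, 0, 0, 0]
    - [-0.03, -0.54, 0.02, 0, 0, 0]
    - [-0.04, -0.74, 0.04, 0, 0, 0]
    - [-0.05, -0.94, 0.06, 0, 0, 0]

```text
t: 17.42
tool_pos: [0.4653, 0.0893, 0.3345]
orientation: [-0.214, -3.133, 0.0]
force: [0.3, 0.2, 0.9]
opening: 0.0926
gripper_force: 0.0
```

>>> arm_command:
  increments:
    - [-0.01, -0.2, 0.02, 0, 0, 0]
    - [-0.02, -0.4, 0.04, 0, 0, 0]
    - [-0.03, -0.6, 0.06, 0, 0, 0]
    - [-0.04, -0.8, 0.08, 0, 0, 0]
    - [-0.05, -0.96, 0.1, 0, 0, 0]

```text
t: 18.05
tool_pos: [0.449, -0.1024, 0.3146]
orientation: [-0.215, -3.133, -0.0]
force: [-0.0, -0.2, -0.0]
opening: 0.0931
gripper_force: 0.0
```

>>> arm_command:
  increments:
    - [-0.01, -0.2, 0.02, 0, 0, 0]
    - [-0.02, -0.4, 0.04, 0, 0, 0]
    - [-0.04, -0.6, 0.06, 0, 0, -0.01]
    - [-0.06, -0.8, 0.08, 0, 0, -0.013]
    - [-0.06, -0.92, 0.1, 0, 0, -0.013]

```text
t: 18.68
tool_pos: [0.4359, -0.2865, 0.2945]
orientation: [-0.152, -3.137, -0.001]
force: [1.1, 0.4, 0.2]
opening: 0.0929
gripper_force: 0.0
```

>>> arm_command:
  increments:
    - [0, 0, 0, 0, 0, 0]
    - [0, 0, 0, 0, 0, 0]
    - [0, 0, 0, 0, 0, 0]
    - [0, 0, 0, 0, 0, 0]
    - [0, 0, 0, 0, 0, 0]

```text
t: 19.3
tool_pos: [0.4368, -0.2846, 0.2958]
orientation: [0.149, 3.138, -0.0]
force: [0.8, 0.2, -0.1]
opening: 0.0932
gripper_force: 0.0
```

```bash
python3 st.py; python3 - <<'E'
from h import *
c=read_camera('wrist'); save(c,'b1')
print(*capfit(c,np.array([.4376,-.284])),sep='\n')
E
```

```text
19.3 [ 0.4368 -0.2846  0.2958] yaw 174.56 F [ 0.8  0.2 -0.1] M [ 0.04 -0.03 -0.01] 0.0932 0.0 -2.15
([0.4172, -0.2894], 105, [268.1, 194.7])
([0.4315, -0.2627], 103, [305.3, 210.0])
([0.4376, -0.2833], 686, [278.9, 220.2])
([0.444, -0.3038], 98, [253.1, 230.5])
```

>>> arm_command:
  increments:
    - [-0.005, 0, 0.13, 0, 0, 0]
    - [-0.005, 0, 0.28, 0, 0, 0]
    - [-0.005, 0, 0.42, 0, 0, 0]
    - [-0.005, 0, 0.508, 0, 0, 0]
    - [-0.005, 0, 0.508, 0, 0, 0]

```text
t: 19.98
tool_pos: [0.437, -0.2846, 0.1927]
orientation: [-0.15, -3.136, -0.003]
force: [0.2, 0.5, 0.3]
opening: 0.0929
gripper_force: 0.0
```

>>> arm_command:
  increments:
    - [0, 0, 0, 0, 0, 0]
    - [0, 0, 0, 0, 0, 0]
    - [0, 0, 0, 0, 0, 0]
    - [0, 0, 0, 0, 0, 0]
    - [0, 0, 0, 0, 0, 0]
  fingers: 1
  force: 30

```text
t: 20.6
tool_pos: [0.4378, -0.2852, 0.1946]
orientation: [0.15, 3.137, -0.001]
force: [0.1, 1.0, 4.5]
opening: 0.0601
gripper_force: 30.0
```

```bash
python3 st.py
```

```text
20.6 [ 0.4378 -0.2852  0.1946] yaw 174.52 F [0.1 1.  4.5] M [ 0.25  0.09 -0.01] 0.0601 30.0 -2.15
```

>>> arm_command:
  increments:
    - [0, 0, -0.1, 0, 0, 0]
    - [0, 0, -0.25, 0, 0, 0]
    - [0, 0, -0.4, 0, 0, 0]
    - [0, 0, -0.5, 0, 0, 0]
    - [0, 0, -0.5, 0, 0, 0]

```text
t: 21.22
tool_pos: [0.4381, -0.2855, 0.2956]
orientation: [0.15, 3.135, -0.003]
force: [0.5, -0.3, -1.3]
opening: 0.0599
gripper_force: 30.0
```

>>> arm_command:
  increments:
    - [-0.01, 0.12, 0, 0, 0, 0]
    - [-0.02, 0.3, 0, 0, 0, 0]
    - [-0.04, 0.5, 0, 0, 0, 0]
    - [-0.05, 0.65, 0, 0, 0, 0]
    - [-0.066, 0.81, 0, 0, 0, 0]

```text
t: 21.85
tool_pos: [0.4657, -0.1239, 0.2922]
orientation: [-0.15, -3.136, -0.001]
force: [0.7, -0.6, -1.6]
opening: 0.0599
gripper_force: 30.0
```

>>> arm_command:
  increments:
    - [-0.02, 0.2, 0, 0, 0, 0]
    - [-0.035, 0.42, 0, 0, 0, 0.006]
    - [-0.05, 0.62, 0, 0, 0, 0.006]
    - [-0.067, 0.807, 0, 0, 0, 0.006]
    - [-0.067, 0.807, 0, 0, 0, 0.006]

```text
t: 22.48
tool_pos: [0.4945, 0.0363, 0.2923]
orientation: [-0.175, -3.134, -0.001]
force: [0.1, 0.1, -0.1]
opening: 0.0599
gripper_force: 30.0
```

>>> arm_command:
  increments:
    - [0, 0, 0.03, 0, 0, 0]
    - [0, 0, 0.07, 0, 0, 0]
    - [0, 0, 0.11, 0, 0, 0]
    - [0, 0, 0.13, 0, 0, 0]
    - [0, 0, 0.13, 0, 0, 0]

```text
t: 23.1
tool_pos: [0.4948, 0.034, 0.2675]
orientation: [-0.18, -3.136, 0.0]
force: [0.0, 0.4, -1.0]
opening: 0.0598
gripper_force: 30.0
```

```bash
python3 st.py; python3 held.py h3
```

```text
23.1 [0.4948 0.034  0.2675] yaw 173.41 F [ 0.   0.4 -1. ] M [0.05 0.04 0.02] 0.0598 30.0 -1.49
[259.3 239.6] 267 tool xy [ 0.0207 -0.0074] r 0.0218 ang -25.0
[323.2 264.3] 263 tool xy [0.0091 0.0207] r 0.0206 ang 66.9
```

>>> arm_command:
  increments:
    - [0, 0, 0.03, 0, 0, 0]
    - [0, 0, 0.06, 0, 0, 0]
    - [0, 0, 0.09, 0, 0, 0]
    - [0, 0, 0.12, 0, 0, 0]
    - [0, 0, 0.15, 0, 0, 0]

```text
t: 23.78
tool_pos: [0.4949, 0.0343, 0.2375]
orientation: [-0.18, -3.136, 0.0]
force: [-0.3, -0.6, -1.6]
opening: 0.0597
gripper_force: 30.0
```

>>> arm_command:
  increments:
    - [0, 0, 0.007, 0, 0, 0]
    - [0, 0, 0.014, 0, 0, 0]
    - [0, 0, 0.02, 0, 0, 0]
    - [0, 0, 0.025, 0, 0, 0]
    - [0, 0, 0.028, 0, 0, 0]

```text
t: 24.4
tool_pos: [0.4952, 0.0343, 0.2338]
orientation: [0.18, 3.136, -0.0]
force: [-7.1, -1.1, 14.2]
opening: 0.0598
gripper_force: 30.0
```

>>> arm_command:
  increments:
    - [0, 0, -0.007, 0, 0, 0.027]
    - [0, 0, -0.003, 0, 0, 0.053]
    - [0, 0, 0, 0, 0, 0.08]
    - [0, 0, 0.004, 0, 0, 0.107]
    - [0, 0, 0.007, 0, 0, 0.133]

```text
t: 25.02
tool_pos: [0.495, 0.0343, 0.2311]
orientation: [0.83, 3.03, 0.0]
force: [0.4, -0.2, -1.2]
opening: 0.0596
gripper_force: 30.0
```

>>> arm_command:
  increments:
    - [0, 0, 0.003, 0, 0, 0.022]
    - [0, 0, 0.006, 0, 0, 0.044]
    - [0, 0, 0.008, 0, 0, 0.067]
    - [0, 0, 0.011, 0, 0, 0.089]
    - [0, 0, 0.014, 0, 0, 0.111]

```text
t: 25.65
tool_pos: [0.495, 0.0343, 0.2284]
orientation: [1.343, 2.84, 0.0]
force: [0.3, -0.2, -1.5]
opening: 0.0598
gripper_force: 30.0
```

```bash
python3 st.py
```

```text
25.65 [0.495  0.0343 0.2284] yaw 129.39 F [ 0.3 -0.2 -1.5] M [-0.06  0.03 -0.05] 0.0598 30.0 -0.72
```

>>> arm_command:
  increments:
    - [0, 0, 0.004, 0, 0, 0.03]
    - [0, 0, 0.008, 0, 0, 0.06]
    - [0, 0, 0.012, 0, 0, 0.09]
    - [0, 0, 0.015, 0, 0, 0.12]
    - [0, 0, 0.019, 0, 0, 0.15]

```text
t: 26.28
tool_pos: [0.4951, 0.0343, 0.2246]
orientation: [1.97, 2.447, 0.0]
force: [0.6, -0.1, 0.4]
opening: 0.06
gripper_force: 30.0
```

>>> arm_command:
  increments:
    - [0, 0, 0.004, 0, 0, 0.02]
    - [0, 0, 0.008, 0, 0, 0.03]
    - [0, 0, 0.011, 0, 0, 0.04]
    - [0, 0, 0.014, 0, 0, 0.04]
    - [0, 0, 0.014, 0, 0, 0.04]

```text
t: 26.9
tool_pos: [0.4958, 0.034, 0.2245]
orientation: [2.115, 2.321, 0.001]
force: [-9.8, -2.3, 23.4]
opening: 0.06
gripper_force: 30.0
```

```bash
python3 st.py; python3 held.py h4
```

```text
26.9 [0.4958 0.034  0.2245] yaw 95.32 F [-9.8 -2.3 23.4] M [-0.45  2.3  -0.15] 0.06 30.0 -0.13
[259.2 239.6] 267 tool xy [ 0.0214 -0.008 ] r 0.0226 ang -25.7
[322.9 264.6] 264 tool xy [0.0096 0.0201] r 0.0202 ang 64.9
```

>>> arm_command:
  increments:
    - [0, 0, -0.009, 0, 0, 0]
    - [0, 0, -0.009, 0, 0, 0]
    - [0, 0, -0.009, 0, 0, 0]
    - [0, 0, -0.009, 0, 0, 0]
    - [0, 0, -0.009, 0, 0, 0]
  fingers: -0.9

```text
t: 27.58
tool_pos: [0.4949, 0.0343, 0.2232]
orientation: [-2.116, -2.322, 0.0]
force: [-0.0, 0.1, -0.1]
opening: 0.0883
gripper_force: 0.0
```

>>> arm_command:
  increments:
    - [0, 0, -0.05, 0, 0, 0]
    - [0, 0, -0.2, 0, 0, 0]
    - [0, 0, -0.35, 0, 0, 0]
    - [0, 0, -0.5, 0, 0, 0]
    - [0, 0, -0.6, 0, 0, 0]

```text
t: 28.2
tool_pos: [0.4953, 0.0343, 0.346]
orientation: [2.115, 2.321, 0.003]
force: [-0.9, -0.5, 0.3]
opening: 0.0882
gripper_force: 0.0
```

>>> arm_command:
  increments:
    - [0, 0, 0, 0, 0, 0]
    - [0, 0, 0, 0, 0, 0]
    - [0, 0, 0, 0, 0, 0]
    - [0, 0, 0, 0, 0, 0]
    - [0, 0, 0, 0, 0, 0]

```text
t: 28.82
tool_pos: [0.4948, 0.0343, 0.3429]
orientation: [-2.115, -2.322, 0.001]
force: [-0.1, -0.6, 0.7]
opening: 0.0887
gripper_force: 0.0
```

```bash
python3 st.py; python3 - <<'E'
from h import *
c=read_camera('wrist'); s=read_camera('scene')
a=c['image'][130:330,180:420]; q=s['image'][180:320,170:360]
out=cv2.hconcat([cv2.resize(a,(400,333)),cv2.resize(q,(400,333))])
cv2.imwrite('pics/fin.png',out[:,:,::-1])
print(*capfit(c,np.array([.495,.035]),.074),sep='\n')
# rim height: apparent mark radius
E
```

```text
28.82 [0.4948 0.0343 0.3429] yaw 95.32 F [-0.1 -0.6  0.7] M [-0.05  0.08  0.01] 0.0887 0.0 -0.13
([0.4858, 0.0544], 94, [269.4, 189.7])
([0.5151, 0.0454], 88, [304.6, 203.9])
([0.4959, 0.0355], 608, [279.8, 213.7])
```

View pics/fin.png

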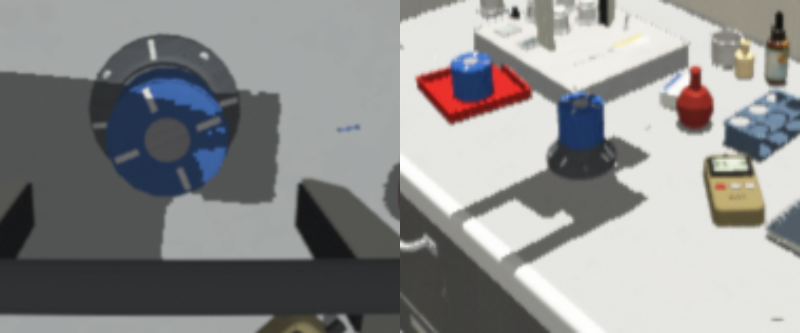

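The final view shows cap B seated level on the gauge (left crop (165,138), right crop (580,120)) and cap A upright in the tray (470,77). The other things haven't moved, so I'm handing in.

```bash
python3 -c "
from plant import *
print(close_job())"
```

```text
the job is handed in; nothing more can be done
None
```

The job is handed in: the good cap (the one that started nearer the corner of the worktop) is screwed fully home on the gauge, and the faulty one (which stopped about 5.7 mm above the shoulder) stands upright in the red reject tray.

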